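# Close a glass presentation case and scan its label

## Task

Close the dark-wood case with the board that fits it, label upwards, pressing the board down until it is home and sits level and flush with the rim. Then hold the hand scanner still for about a second with its window looking straight down on that board's label from some 5 to 10 cm above, and lay the scanner back on its mat, right way up. Leave the other things where they are.

Things in the scene. Friction and masses are not known exactly. Their poses are not given: they have to be found in the camera images.
- case: open dark-wood case fixed to the bench, 180 (x) x 94 (y) x 90 tall, a glass paperweight inside. Origin: centre of its underside; x along its length, z up. Opening 157 x 71. The rim (90 above the bench) stands only at the ends and corners; between the corners the long walls (11.5 thick) are 62 tall: a gap for fingers, 96 long, each side. Two support blocks in the opening, see rail_a (mm)
- rail_a (a joint): stiff support block in the case's opening at its x = +62, rubber top 14 x 50. Value 0: its top is 84 above the bench (8 above the seat); 0.008 m: pushed home. It starts at 0 to 0.003, takes about 5 N to push down, stays where it is left and does not sink under the cover's weight
- rail_b (a joint): the same support block at the case's x = -62; the two start unequal
- case_seat (a point): point in the middle of the case's opening, 76 above the bench, 14 below the rim: where the centre of the cover's underside must finally be; axes as the case (mm)
- cover: cover of the case: light-wood board 148 (x) x 64 (y) x 14 thick, 120 g, lying label up; the longer of two boards. Origin: centre of its underside; x along its length, z up. It fits the case either way round, with 4.5 clearance at each end and 3.5 at each side, and is flush with the rim when its underside is 76 above the bench (mm)
- cover_label (a point): centre of the white striped label (50 x 40) on top of the cover, 40 from the cover's centre along its +x, 14 above its underside; axes as the cover (mm)
- cover_end_a (a point): point on the cover's underside 70 from its centre along +x (mm)
- cover_end_b (a point): point on the cover's underside 70 from its centre along -x (mm)
- scanner: hand scanner lying on its mat, 150 long: grey, a handle 100 x 32 wide x 30 tall from x = -75 to +25, then a head 50 x 54 wide x 34 tall from x = +25 to +75. Origin: centre of its underside; x towards the head, z up. It reads straight down (its -z) through the window under its head. About 200 g (mm)
- scanner_window (a point): centre of the scanner's window, on its underside 50 from its origin along +x; axes as the scanner; it looks along -z (mm)
- scanner_grip (a point): place to take the scanner: on the handle at x = -15, 15 above its underside; 32 wide across y (mm)
- mat: cork mat fixed to the bench, 190 (x) x 100 (y) x 5 thick, origin at the centre of its underside: the scanner's place (mm)
- spare_board: bystander: plain light-wood board of the same look as the cover, also labelled, but shorter: 110 x 64 x 14, too short for the case. Origin at the centre of its underside, x along its length; it swaps places with the cover (mm)
- frit_jar: bystander: jar with white cap, 64 diameter, 100 tall, origin under its centre (mm)
- paperweight: bystander: clear round glass paperweight, 72 diameter, 58 tall, origin under its centre (mm)
- glass_apple: bystander: amber glass apple, 76 diameter, 78 tall with its stem, origin under its centre (mm)
- brush: bystander: brush lying on the bench near the right, origin under it (mm)
There are look-alikes about, which are no part of the job. What is shaped like the scanner but blue is not meant.

How it is judged:
By the outcome, as a careful person would: the job done as asked, in the order asked, and still so for the second after the job is handed in, with the robot touching nothing.
It also fails if it takes over 67 s, if anything falls off the work surface, if the arm or the gripper's body presses on something with over 40 N, if the wrist force passes 120 N, or if a joint passes its speed limit or range.

## Robot

A 6-joint arm with a two-finger parallel gripper is mounted at the origin on the work surface. World frame = base frame: x ahead of the robot, y to its left, z up, the work surface at z = 0. Lengths are in m, angles in rad, forces in N, time in s.
With the tool pointing down it reaches from about 0.325 to 0.9 m from the base axis. Payload 6.1 kg.
Tool frame: the origin (TCP) lies at the very end of the fingers, on their centre line; the grasp point (between the pads) lies 19 mm behind it; z points along the fingers, y is the line along which they close (so a half turn about z gives the same grasp; the last joint's range is limited). The gripper opens to 85 mm and grips with 20 to 120 N. Pads are 22 mm wide; open, the fingers measure 114 mm over their backs; the gripper's body (76 mm by 85 mm) begins 54 mm behind the grasp point. The pads swing forward as they close: fully open they stand 13 mm farther back than shut.
Start: joints at [1.185, 0.22, 1.526, -0, 1.395, -0.126], TCP at [0.161, 0.604, 0.206] pointing down, gripper open.
Joint ranges: [-2.98, 2.98], [-0.91, 2.08], [0.09, 2.57], [-1.24, 4.39], [0.2, 2.65], [-2.68, 2.68]. Speed limits (rad/s): [2.57, 2.57, 3.01, 3.14, 3.14, 3.14].

## Interface

Orientations are given as a 3x3 rotation matrix whose columns are the frame's x, y, z axes.
In Python, from bench import manip, grab_frame, get_calibration, masks_of, place_of gives the robot as it stands.
- The arm moves only by the tool apply_moves, never from a script. Its argument "targets" is a list of rows, each a list of 7 numbers: the shift along the tool's x, y, z in units of 30 mm (1.0 is 30 mm), then the turn, a rotation vector about the tool's x, y, z in units of 6 degrees (1.0 is 6 degrees), then the finger opening in mm, from 0 to 85.4. A call has 1 to 5 rows; each row is the pose to reach, as a shift and turn from the pose commanded when the call began, along the tool's axes at that moment; what a row does not reach only later rows make up. A row lasts 1/12 s, in which the tool goes at most 41.7 mm and 7.16 degrees, less where a joint would pass 70% of its speed; a pose out of reach is approached as far as the arm can. A call with a gripper value outside its range is refused whole. The fingers move at their own pace and stop on an object; "force" is the grip in N (left out, the last holds). Time passes only in rows, so rows that repeat a pose let the fingers close. It gives the time, the measured TCP pose, the force, the opening and the grip force at its end, in the units of the state.
- manip.read_state(): the state, without advancing time (a new reading comes with each control period).
- grab_frame(name): name is "scene" or "top" or "wrist"; returns the picture (420x560x3 uint8, red, green, blue); there is no depth.
- get_calibration(name): a dict with "fx", "fy", "cx", "cy" (pixels), "origin" and "attitude" of the camera in the world. Camera axes: x right, y down, z forward; pixel columns grow to the right and rows downward; lengths in m; the calibration is good to about 2 mm. A picture is of the moment at which its call begins: read the wrist's pose just before it. get_calibration takes no time and is no camera call; for the wrist camera it gives the pose at the moment of the call.
- manip.close_job(): hands the job in; it is judged then, once.
Trained networks look in the newest picture that a camera, given by its name, has taken for a name from the list of things; names that differ only in an ending like _2 or _b are one class to them, and where a whole thing is asked for, a point or a joint stands for the part that bears it (a point fixed in the world has none). Each returns a list of dicts, best first, with "score" (0 to 1); they miss things now and then, are a little off and sometimes report something else, mostly with a low value. They report only what shows in the picture. A call takes as long as a camera call. They do not tell look-alikes from the thing itself.
- masks_of(name, camera): "pixels" (420x560 bool, what is visible of it) and "box" ([left, top, right, bottom] in pixels, round what is visible of it).
- place_of(name, camera): "xy" ([column, row] in pixels: a listed point, or the origin of a listed thing).
The state is a dict: "t": time; "joint_pos": joint angles; "joint_velocities": joint speeds; "effort": joint torques, N m; "tcp_pos": TCP position; "tool_rot": TCP orientation; "wrist_force": force on the tool from outside, world axes, zero at the start; "ft_torque": the same for the moment, N m; "width": finger opening in m; "finger_force": force on a finger pad.
Only numpy, scipy, OpenCV 4.12 (cv2) and the standard library are available. Lean on these libraries where they do the work, as an engineer would, in place of code of your own. Each camera call takes 0.05 s, during which the arm holds its last target. There are 200 camera calls.

## Working session

There is one attempt and no reset: what is moved stays moved. The work goes in short steps, Python scripts to look and compute and a tool call to move; the robot and the scene stay as the last step left them, time stands still between calls to the robot, and variables do not carry over. Pictures are saved under pics/ and viewed, at most 10 in all, crops included, and the job is handed in when it is done.

Besides the shell and the picture viewer there is one more tool, called after ">>>" as name(argument=value, ...), one argument or row to a line, values as JSON. apply_moves: Moves the arm, as the interface text tells. Its arguments: {"type":"object","properties":{"targets":{"type":"array"},"force":{"type":"number"}},"required":["targets"]}

```bash
mkdir -p pics; cat > h.py <<'E'
import numpy as np, cv2
from bench import manip, grab_frame, get_calibration, masks_of, place_of
def ray(cam,px):
    c=get_calibration(cam); R=np.array(c["attitude"]); o=np.array(c["origin"])
    d=R@np.array([(px[0]-c["cx"])/c["fx"],(px[1]-c["cy"])/c["fy"],1.0]); return o,d
def onz(cam,px,z):
    o,d=ray(cam,px); return o+d*(z-o[2])/d[2]
def save(n,im): cv2.imwrite("pics/"+n,cv2.cvtColor(im,cv2.COLOR_RGB2BGR))
E
python3 - <<'E'
from h import *
np.set_printoptions(precision=4,suppress=True)
a=grab_frame("top");b=grab_frame("scene");save("top.png",a);save("scene.png",b)
z={"case":.09,"cover":.014,"cover_label":.014,"scanner":.039,"scanner_window":.005,"scanner_grip":.02,"mat":.005,"spare_board":.014,"case_seat":.076,"frit_jar":0,"glass_apple":0,"brush":0}
for n,h in z.items():
  for r in place_of(n,"top")[:3]: print(n,r["score"].__round__(2),np.round(r["xy"],1),onz("top",r["xy"],{"case":0,"cover":0,"scanner":.005,"spare_board":0,"mat":0}.get(n,h))[:2])
for n in ["case","cover","scanner","mat"]:
  for r in masks_of(n,"top")[:3]:
    m=r["pixels"].astype(np.uint8); cs=max(cv2.findContours(m,0,2)[0],key=cv2.contourArea)
    q=np.array([onz("top",p[0],z[n])[:2] for p in cs],np.float32); print(n,round(r["score"],2),r["box"],cv2.minAreaRect(q))
print(get_calibration("top")["origin"],get_calibration("top")["attitude"])
s=manip.read_state();print(s["t"],s["tcp_pos"],s["tool_rot"],s["width"])
E
```

```text
case 0.64 [229.2 193.7] [0.6168 0.0634]
cover 0.88 [366.  170.4] [ 0.6384 -0.2574]
cover_label 0.95 [369.3 183.7] [ 0.6023 -0.2571]
scanner 0.78 [169.3 327.1] [0.3326 0.2177]
scanner 0.67 [147.6 232.9] [0.5443 0.2536]
scanner 0.42 [296.7 282. ] [ 0.3995 -0.0673]
scanner_window 0.83 [144.5 211.3] [0.5949 0.258 ]
scanner_window 0.66 [149.9 314.7] [0.3634 0.2581]
scanner_grip 0.96 [172.2 335.4] [0.3146 0.2095]
scanner_grip 0.87 [140.7 233.5] [0.5415 0.2653]
scanner_grip 0.44 [293.5 282.4] [ 0.3983 -0.0595]
mat 0.64 [144.4 227.8] [0.5579 0.2614]
spare_board 0.69 [377.2 238.2] [ 0.4779 -0.2593]
case_seat 0.92 [228.7 187.8] [0.6094 0.0581]
frit_jar 0.66 [225.5 135.9] [0.7581 0.0598]
glass_apple 0.85 [183.6 146.9] [0.7413 0.16  ]
glass_apple 0.52 [142.5 235.4] [0.5409 0.2666]
brush 0.7 [436.8 282.1] [ 0.3666 -0.3754]
case 0.64 [195.0, 141.1, 258.7, 238.6] ((0.5992699265480042, 0.05911843106150627), (0.1961650550365448, 0.09369286894798279), 8.839488983154297)
case 0.17 [363.6, 212.7, 396.3, 268.1] ((0.4633920192718506, -0.24057789146900177), (0.06378766894340515, 0.10385963320732117), 89.77
[... 288 characters left out ...]
, 43.297664642333984)
scanner 0.75 [199.4, 145.0, 256.0, 239.6] ((0.6135254502296448, 0.062415480613708496), (0.20921215415000916, 0.09881699085235596), 8.664445877075195)
scanner 0.68 [129.9, 196.2, 161.7, 264.5] ((0.5459808707237244, 0.25960519909858704), (0.06177746132016182, 0.15135407447814941), 76.56318664550781)
mat 0.7 [120.9, 186.6, 168.2, 273.4] ((0.5531924366950989, 0.26290738582611084), (0.10282784700393677, 0.19064845144748688), 82.6641616821289)
[ 0.3201 -0.0121  1.0996] [[-0.1065 -0.9716  0.2111]
 [-0.9943  0.1046 -0.0204]
 [-0.0023 -0.2121 -0.9773]]
0.9 [0.1606 0.604  0.2064] [[-0.9664  0.2569  0.    ]
 [ 0.2569  0.9664 -0.    ]
 [-0.     -0.     -1.    ]] 0.08505205680620011
```

View pics/top.png

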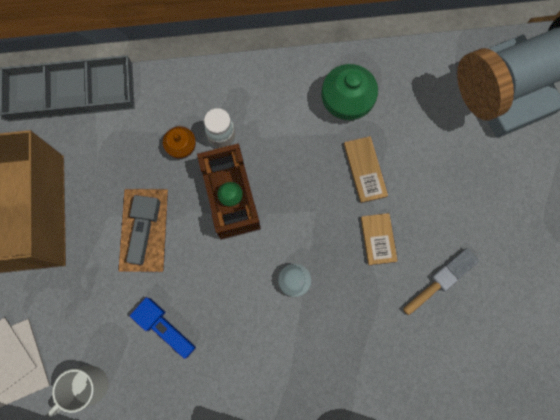

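View pics/scene.png

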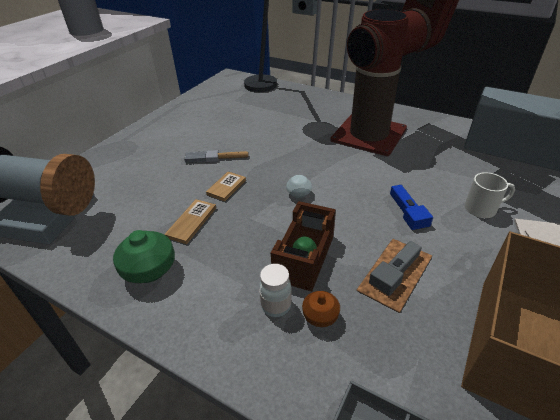

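The top view shows the case at (229,192), the longer board at (365,170), the shorter one at (378,238), the grey scanner on its mat at (141,230) and the blue look-alike at (160,326). I'll go over the case first, which lies on the way to the cover.

>>> apply_moves(
  targets=[
    [-5.3, -3.8, 0, 0, 0, 0, 85],
    [-5.3, -3.8, 0, 0, 0, 0, 85],
    [-5.3, -3.8, 0, 0, 0, 0, 85],
    [-5.3, -3.8, 0, 0, 0, 0, 85],
    [-5.3, -3.8, 0, 0, 0, 0, 85],
  ],
)

```text
t: 1.32
tcp_pos: [0.2865, 0.4506, 0.2065]
tool_rot: [[-0.966, 0.258, 0.001], [0.258, 0.966, -0.001], [-0.001, -0.0, -1.0]]
wrist_force: [0.2, 0.2, 0.6]
width: 0.0851
finger_force: 0.0
```

>>> apply_moves(
  targets=[
    [-5.3, -3.8, 0, 0, 0, 0, 85],
    [-5.3, -3.8, 0, 0, 0, 0, 85],
    [-5.3, -3.8, 0, 0, 0, 0, 85],
    [-5.3, -3.8, 0, 0, 0, 0, 85],
    [-5.3, -3.8, 0, 0, 0, 0, 85],
  ],
)

```text
t: 1.73
tcp_pos: [0.4111, 0.2993, 0.2068]
tool_rot: [[-0.966, 0.258, 0.001], [0.258, 0.966, -0.0], [-0.001, -0.0, -1.0]]
wrist_force: [0.2, -0.2, -0.8]
width: 0.0848
finger_force: 0.0
```

>>> apply_moves(
  targets=[
    [-5.3, -3.8, 0, 0, 0, -4, 85],
    [-5.3, -3.8, 0, 0, 0, -4, 85],
    [-5.3, -3.8, 0, 0, 0, -4, 85],
    [-5.3, -3.8, 0, 0, 0, -4, 85],
    [-5.3, -3.8, 0, 0, 0, -4, 85],
  ],
)

```text
t: 2.15
tcp_pos: [0.5347, 0.1493, 0.2067]
tool_rot: [[-0.987, -0.163, 0.001], [-0.163, 0.987, 0.0], [-0.001, 0.0, -1.0]]
wrist_force: [0.1, -0.2, -0.1]
width: 0.0848
finger_force: 0.0
```

```bash
cat >> h.py <<'E'
from scipy.spatial.transform import Rotation as Ro
np.set_printoptions(precision=4,suppress=True)
def go(p,yaw=None):
    """units from the present pose; yaw = wanted angle (deg) of tool y axis, tool down"""
    s=manip.read_state(); R=np.array(s["tool_rot"]); d=R.T@(np.array(p)-s["tcp_pos"])/.03
    if yaw is None: r=np.zeros(3)
    else:
        y=np.array([np.cos(np.radians(yaw)),np.sin(np.radians(yaw)),0]); z=np.array([0,0,-1.]); T=np.stack([np.cross(y,z),y,z],1)
        r=np.degrees(Ro.from_matrix(R.T@T).as_rotvec())/6
    print("go",p,np.round(d,2),np.round(r,2),"t",round(s["t"],2))
def rect(n,cam,z,k=2):
    for r in masks_of(n,cam)[:k]:
        cs=max(cv2.findContours(r["pixels"].astype(np.uint8),0,2)[0],key=cv2.contourArea)
        q=np.array([onz(cam,p[0],z)[:2] for p in cs],np.float32); print("rect",n,round(r["score"],2),np.round(r["box"]),cv2.minAreaRect(q),cv2.boxPoints(cv2.minAreaRect(q)).round(4).tolist())
def pt(n,cam,z,k=2):
    for r in place_of(n,cam)[:k]: print("pt",n,round(r["score"],2),np.round(r["xy"],1),onz(cam,r["xy"],z)[:2])
E
python3 - <<'E'
from h import *
save("w1.png",grab_frame("wrist"))
rect("case","wrist",.09); pt("case_seat","wrist",.076); pt("case","wrist",0);pt("rail_a","wrist",.084);pt("rail_b","wrist",.084)
c=get_calibration("wrist");print(c["origin"],c["attitude"])
go([.609,.058,.2],98.8)
E
```

```text
rect case 0.57 [ 93. 141. 234. 350.] ((0.6027941703796387, 0.0617993101477623), (0.19186685979366302, 0.10649147629737854), 7.909661293029785) [[0.5004000067710876, 0.10130000114440918], [0.5151000022888184, -0.004100000020116568], [0.7050999999046326, 0.022299999371170998], [0.690500020980835, 0.12770000100135803]]
pt case_seat 0.89 [172.6 252.8] [0.607  0.0618]Traceback (most recent call last):
  File "<stdin>", line 3, in <module>
  File "h.py", line 24, in pt
    for r in place_of(n,cam)[:k]: print("pt",n,round(r["score"],2),np.round(r["xy"],1),onz(cam,r["xy"],z)[:2])
             ~~~~~~~~^^^^^^^
ValueError: it knows: brush, case, case_seat, cover, cover_end, cover_label, frit_jar, glass_apple, mat, paperweight, scanner, scanner_grip, scanner_window, spare_board
```

View pics/w1.png

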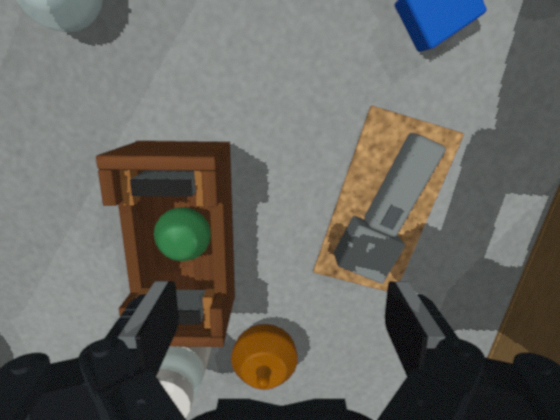

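The wrist view shows the case at about (170,245), with both rail blocks, the green weight inside it and the jar close to its far end at (180,375). The scanner lies on its mat at (390,200), head at (368,250).

```bash
python3 - <<'E'
from h import *
im=cv2.imread("pics/w1.png")
c=get_calibration("wrist");print(c["origin"],c["attitude"])
grab_frame("wrist")
pt("scanner_grip","wrist",.02);pt("scanner","wrist",.005);pt("scanner_window","wrist",.005);rect("scanner","wrist",.037);rect("mat","wrist",.005)
cv2.imwrite("pics/w1c.png",cv2.resize(im[125:365,80:250],None,fx=2.5,fy=2.5,interpolation=cv2.INTER_CUBIC))
go([.609,.058,.2],98.8);go([.638,-.255,.2],97.2)
E
```

```text
[0.4549 0.1375 0.3736] [[-0.1553  0.9374  0.3117]
 [ 0.9879  0.1469  0.0504]
 [ 0.0014  0.3158 -0.9488]]
pt scanner_grip 0.79 [393.1 197. ] [0.5369 0.2672]
pt scanner 0.63 [386.8 201.9] [0.5465 0.2678]
pt scanner_window 0.77 [366.1 239.2] [0.5916 0.2563]
pt scanner_window 0.63 [430.5   8.9] [0.3638 0.2614]
rect scanner 0.94 [337. 128. 444. 284.] ((0.5462852120399475, 0.26114800572395325), (0.06387373805046082, 0.14973695576190948), 77.62692260742188) [[0.46630001068115234, 0.2460000067949295], [0.6126000285148621, 0.21389999985694885], [0.6262999773025513, 0.27630001306533813], [0.47999998927116394, 0.3084000051021576]]
rect scanner 0.88 [392.   0. 486.  54.] ((0.38311535120010376, 0.25911590456962585), (0.03825720027089119, 0.07532286643981934), 9.233400344848633) [[0.3582000136375427, 0.29319998621940613], [0.3702999949455261, 0.21889999508857727], [0.40799999237060547, 0.22499999403953552], [0.3959999978542328, 0.2994000017642975]]
rect mat 0.88 [312. 108. 463. 294.] ((0.5526400804519653, 0.2657940983772278), (0.10131854563951492, 0.1899140328168869), 83.67137908935547) [[0.4526999890804291, 0.22589999437332153], [0.6413999795913696, 0.20499999821186066], [0.6525999903678894, 0.30570000410079956], [0.46380001306533813, 0.32659998536109924]]
rect mat 0.73 [331. 131. 448. 288.] ((0.5548471212387085, 0.27296173572540283), (0.07025174051523209, 0.16529172658920288), 76.6650390625) [[0.46630001068115234, 0.25780001282691956], [0.6272000074386597, 0.21969999372959137], [0.6434000134468079, 0.288100004196167], [0.48249998688697815, 0.326200008392334]]
go [0.609, 0.058, 0.2] [-2.   -3.5   0.22] [0.   0.   0.07] t 2.65
go [0.638, -0.255, 0.2] [ -1.28 -13.96   0.22] [0.   0.   0.34] t 2.65
```

View pics/w1c.png

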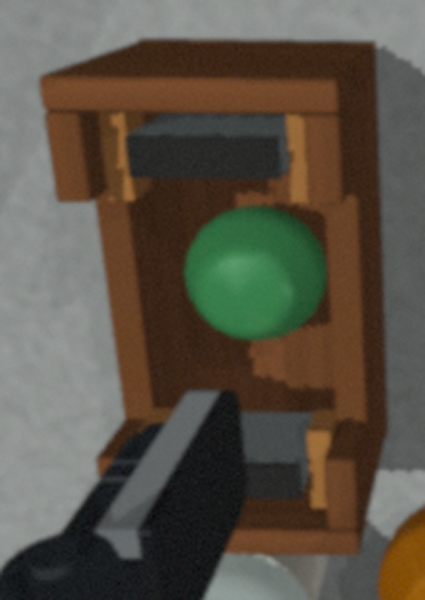

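The crop shows the near rim's outer corners at (97,156) and (215,157), and the far outer corner at (224,346).

```bash
python3 - <<'E'
from h import *
A,B,C=[onz("wrist",p,.09)[:2] for p in [(96.8,155.8),(215.2,157),(224,346.2)]]
print(A,B,C,np.linalg.norm(A-B),np.linalg.norm(C-B),np.degrees(np.arctan2(*(C-B)[::-1])),np.degrees(np.arctan2(*(B-A)[::-1])))
print("centre",(A+C)/2)
E
```

```text
[0.5249 0.0055] [0.5111 0.0967] [0.6869 0.1233] 0.09232327246039757 0.17775367308687112 8.594997081882125 98.62370940416542
centre [0.6059 0.0644]
```

>>> apply_moves(
  targets=[
    [-0.6, -6.9, 0, 0, 0, 0, 85],
    [-0.6, -6.9, 0, 0, 0, 0, 85],
    [-0.6, -6.9, 0, 0, 0, 0, 85],
    [-0.6, -6.9, 0, 0, 0, 0, 85],
    [-0.6, -6.9, 0, 0, 0, 0, 85],
  ],
)

```text
t: 3.07
tcp_pos: [0.5845, -0.0513, 0.2068]
tool_rot: [[-0.987, -0.16, 0.001], [-0.16, 0.987, -0.0], [-0.001, -0.0, -1.0]]
wrist_force: [0.6, 0.5, 0.3]
width: 0.0849
finger_force: 0.0
```

>>> apply_moves(
  targets=[
    [-0.1, -5.8, 1, 0, 0, 0.3, 85],
    [-0.1, -5.8, 1, 0, 0, 0.3, 85],
    [-0.1, -5.8, 1, 0, 0, 0.3, 85],
    [-0.1, -5.8, 1, 0, 0, 0.3, 85],
    [-0.1, -5.8, 1, 0, 0, 0.3, 85],
  ],
)

```text
t: 3.48
tcp_pos: [0.6143, -0.2269, 0.1749]
tool_rot: [[-0.992, -0.124, -0.001], [-0.124, 0.992, -0.002], [0.001, -0.002, -1.0]]
wrist_force: [0.8, -0.9, -0.4]
width: 0.0851
finger_force: 0.0
```

```bash
python3 - <<'E'
from h import *
save("w2.png",grab_frame("wrist"))
rect("cover","wrist",.014); pt("cover","wrist",0); pt("cover_label","wrist",.014);pt("cover_end","wrist",0)
E
```

```text
rect cover 0.75 [208. 124. 284. 274.] ((0.6391146779060364, -0.25000253319740295), (0.15029488503932953, 0.06558407843112946), 7.210052490234375) [[0.5604000091552734, -0.22689999639987946], [0.5687000155448914, -0.2919999957084656], [0.7178000211715698, -0.27309998869895935], [0.7095999717712402, -0.20800000429153442]]
pt cover_label 0.66 [248.9 166.5] [ 0.6046 -0.251 ]
pt cover_end 0.69 [254.4 263.7] [ 0.7095 -0.2353]
pt cover_end 0.65 [247.8 126.2] [ 0.5707 -0.2562]
```

View pics/w2.png

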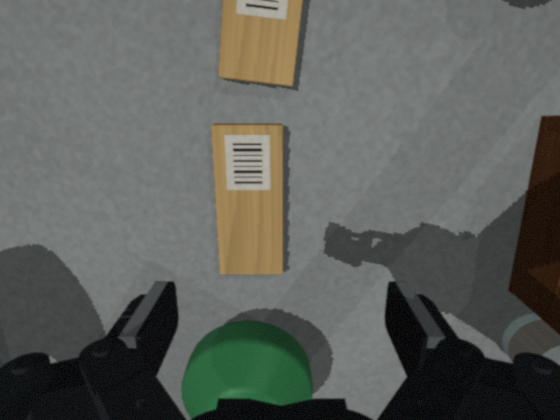

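The cover is at (249,200), label at (249,165), clear of the spare board and of the green pot at (247,375). I'll descend over its middle.

```bash
python3 - <<'E'
from h import *
go([.639,-.250,.03],97.2)
E
```

```text
go [0.639, -0.25, 0.03] [-0.67 -1.09  4.89] [0.01 0.   0.03] t 3.73
```

>>> apply_moves(
  targets=[
    [-0.7, -1.1, 1.2, 0, 0, 0, 85],
    [-0.7, -1.1, 2.5, 0, 0, 0, 85],
    [-0.7, -1.1, 3.7, 0, 0, 0, 85],
    [-0.7, -1.1, 4.9, 0, 0, 0, 85],
    [-0.7, -1.1, 4.9, 0, 0, 0, 85],
  ],
)

```text
t: 4.15
tcp_pos: [0.634, -0.2465, 0.0202]
tool_rot: [[-0.991, -0.13, -0.013], [-0.13, 0.992, 0.007], [0.012, 0.009, -1.0]]
wrist_force: [-2.1, 0.7, -2.1]
width: 0.0852
finger_force: 0.0
```

```bash
python3 - <<'E'
from h import *
grab_frame("wrist")
go([.639,-.250,-.004],97.2)
grab_frame("top"); rect("cover","top",.014,1)
E
```

```text
go [0.639, -0.25, -0.004] [-0.09 -0.09  0.95] [ 0.06 -0.08  0.04] t 4.2
rect cover 0.66 [162. 128. 196. 158.] ((0.7496180534362793, 0.16963154077529907), (0.07491911947727203, 0.0785946473479271), 83.8425521850586) [[0.7064999938011169, 0.13660000264644623], [0.7846999764442444, 0.1281999945640564], [0.7926999926567078, 0.20270000398159027], [0.7146000266075134, 0.2110999971628189]]
```

>>> apply_moves(
  targets=[
    [-0.1, -0.1, 0.4, 0, 0, 0, 85],
    [-0.1, -0.1, 0.8, 0, 0, 0, 85],
    [-0.1, -0.1, 0.95, 0, 0, 0, 85],
    [-0.1, -0.1, 0.95, 0, 0, 0, 80],
    [-0.1, -0.1, 0.95, 0, 0, 0, 75],
  ],
  force=50,
)

```text
t: 4.72
tcp_pos: [0.6428, -0.2544, 0.0006]
tool_rot: [[-0.992, -0.127, -0.001], [-0.127, 0.992, 0.0], [0.001, 0.0, -1.0]]
wrist_force: [0.2, 0.7, 0.1]
width: 0.0752
finger_force: 0.0
```

>>> apply_moves(
  targets=[
    [0, 0, 0, 0, 0, 0, 50],
    [0, 0, 0, 0, 0, 0, 50],
    [0, 0, 0, 0, 0, 0, 50],
    [0, 0, 0, 0, 0, 0, 50],
    [0, 0, 0, 0, 0, 0, 50],
  ],
)

```text
t: 5.13
tcp_pos: [0.6433, -0.2546, 0.0012]
tool_rot: [[-0.992, -0.127, 0.0], [-0.127, 0.992, -0.0], [-0.0, -0.0, -1.0]]
wrist_force: [-0.3, -0.7, -0.1]
width: 0.0502
finger_force: 0.0
```

```bash
python3 - <<'E'
from h import *
a=grab_frame("wrist");b=grab_frame("top")
save("w3.png",np.hstack([a[:, 60:500],cv2.resize(b[100:260,300:440],(368,420))[:,:360]]))
E
```

```text
(no output)
```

View pics/w3.png

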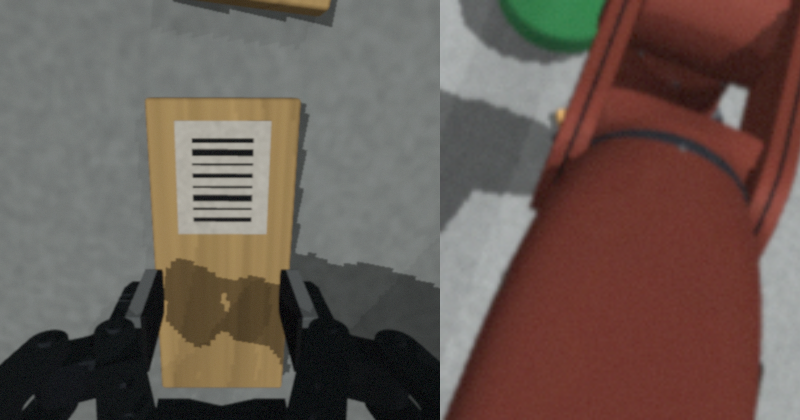

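The wrist half shows the fingers above the board, not beside it. I'll probe down gently to find how high the tips are.

>>> apply_moves(
  targets=[
    [0, 0, 0.05, 0, 0, 0, 50],
    [0, 0, 0.1, 0, 0, 0, 50],
    [0, 0, 0.1, 0, 0, 0, 50],
  ],
)

```text
t: 5.48
tcp_pos: [0.6428, -0.2544, -0.0027]
tool_rot: [[-0.992, -0.127, -0.001], [-0.127, 0.992, 0.0], [0.001, 0.001, -1.0]]
wrist_force: [0.0, -0.6, 0.7]
width: 0.0501
finger_force: 0.0
```

>>> apply_moves(
  targets=[
    [0, 0, 0.05, 0, 0, 0, 50],
    [0, 0, 0.1, 0, 0, 0, 50],
    [0, 0, 0.1, 0, 0, 0, 50],
  ],
)

```text
t: 5.73
tcp_pos: [0.6429, -0.2544, -0.0056]
tool_rot: [[-0.992, -0.127, -0.001], [-0.127, 0.992, 0.0], [0.001, 0.0, -1.0]]
wrist_force: [0.2, -0.2, 0.7]
width: 0.05
finger_force: 0.0
```

```bash
python3 - <<'E'
from h import *
grab_frame("wrist"); rect("cover","wrist",.014,1); rect("cover","wrist",0.,1)
s=manip.read_state();R=np.array(s["tool_rot"]);c=get_calibration("wrist");A=np.array(c["attitude"])
print(c["origin"],s["tcp_pos"],s["wrist_force"])
for back in (0,.01,.02,.04):
  for y in (-.025,.025):
    q=A.T@(s["tcp_pos"]+R@[0,y,-back]-np.array(c["origin"]));print(back,y,c["fx"]*q[0]/q[2]+c["cx"],c["fy"]*q[1]/q[2]+c["cy"])
for p in [(208,98),(360,98),(223,388),(342,388)]: print(onz("wrist",p,.014))
E
```

```text
rect cover 0.74 [196. 100. 364. 399.] ((0.6393101215362549, -0.25462958216667175), (0.14709559082984924, 0.06376370042562485), 7.234978199005127) [[0.5623000264167786, -0.23229999840259552], [0.5703999996185303, -0.2955000102519989], [0.7163000106811523, -0.2770000100135803], [0.708299994468689, -0.21369999647140503]]
rect cover 0.74 [196. 100. 364. 399.] ((0.6466416716575623, -0.25371915102005005), (0.16115477681159973, 0.06984744966030121), 7.242550373077393) [[0.5623000264167786, -0.22920000553131104], [0.5710999965667725, -0.2985000014305115], [0.7310000061988831, -0.2782000005245209], [0.7221999764442444, -0.20890000462532043]]
[ 0.5636 -0.2647  0.1622] [ 0.6431 -0.2545 -0.0052] [ 0.4889  0.2852 -0.5295]
0 -0.025 231.12833894926956 257.4606171420168
0 0.025 330.13697343526957 257.406738955896
0.01 -0.025 228.43468968767934 266.55369369830714
0.01 0.025 332.8213293979235 266.4943695289553
0.02 -0.025 225.4315566742249 276.6915088880771
0.02 0.025 335.81401099525897 276.62580707216785
0.04 -0.025 218.25579859415265 300.91504775111133
0.04 0.025 342.96441039595254 300.83280089391343
[ 0.5701 -0.2923  0.014 ]
[ 0.5626 -0.2338  0.014 ]
[ 0.7105 -0.2756  0.014 ]
[ 0.7028 -0.2153  0.014 ]
```

>>> apply_moves(
  targets=[
    [0, 0, 0.06, 0, 0, 0, 50],
    [0, 0, 0.12, 0, 0, 0, 50],
    [0, 0, 0.12, 0, 0, 0, 50],
  ],
)

```text
t: 6.13
tcp_pos: [0.6428, -0.2544, -0.0092]
tool_rot: [[-0.992, -0.127, -0.001], [-0.127, 0.992, 0.0], [0.001, 0.0, -1.0]]
wrist_force: [-0.5, 0.1, -0.9]
width: 0.0503
finger_force: 0.0
```

>>> apply_moves(
  targets=[
    [0, 0, 0.06, 0, 0, 0, 50],
    [0, 0, 0.12, 0, 0, 0, 50],
    [0, 0, 0.12, 0, 0, 0, 50],
  ],
)

```text
t: 6.38
tcp_pos: [0.6428, -0.2544, -0.0129]
tool_rot: [[-0.992, -0.127, -0.001], [-0.127, 0.992, 0.0], [0.001, 0.0, -1.0]]
wrist_force: [-0.1, 0.6, -0.2]
width: 0.0499
finger_force: 0.0
```

```bash
python3 - <<'E'
from h import *
a=grab_frame("wrist");b=grab_frame("scene")
save("w4.png",np.hstack([a[100:420,180:390],cv2.resize(b[140:260,150:290],(560,480))[:320]]))
E
```

```text
(no output)
```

View pics/w4.png

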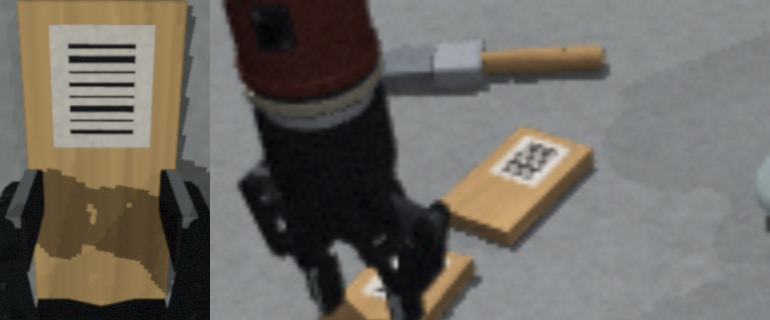

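The fingertips look almost level with the board's top and straddle its edges inside, so contact should be close.

>>> apply_moves(
  targets=[
    [0, 0, 0.05, 0, 0, 0, 50],
    [0, 0, 0.1, 0, 0, 0, 50],
    [0, 0, 0.1, 0, 0, 0, 50],
  ],
)

```text
t: 6.73
tcp_pos: [0.6435, -0.2548, -0.0138]
tool_rot: [[-0.992, -0.127, 0.0], [-0.127, 0.992, -0.0], [-0.0, -0.0, -1.0]]
wrist_force: [-3.2, 0.7, 7.0]
width: 0.0502
finger_force: 3.9
```

>>> apply_moves(
  targets=[
    [0, 0, 0.05, 0, 0, 0, 50],
    [0, 0, 0.1, 0, 0, 0, 50],
    [0, 0, 0.1, 0, 0, 0, 50],
  ],
)

```text
t: 6.98
tcp_pos: [0.6436, -0.2548, -0.014]
tool_rot: [[-0.992, -0.128, -0.0], [-0.128, 0.992, -0.0], [0.0, -0.0, -1.0]]
wrist_force: [-12.5, 5.7, 23.6]
width: 0.0501
finger_force: 12.1
```

Contact came at TCP z −13.8 mm, so the real fingertips sit about 28 mm behind the reported TCP. I'll lift, open, go down beside the board and close.

>>> apply_moves(
  targets=[
    [0.1, 0, -0.6, 0, 0, 0, 50],
    [0.1, 0, -0.9, 0, 0, 0, 80],
    [0.1, 0, -0.9, 0, 0, 0, 85],
    [0.1, 0, -0.9, 0, 0, 0, 85],
    [0.1, 0, -0.9, 0, 0, 0, 85],
  ],
)

```text
t: 7.4
tcp_pos: [0.6399, -0.2548, 0.008]
tool_rot: [[-0.992, -0.127, -0.001], [-0.127, 0.992, 0.0], [0.001, 0.0, -1.0]]
wrist_force: [0.3, 0.0, -0.2]
width: 0.0849
finger_force: 0.0
```

>>> apply_moves(
  targets=[
    [0, 0, 0.3, 0, 0, 0, 85],
    [0, 0, 0.6, 0, 0, 0, 85],
    [0, 0, 0.9, 0, 0, 0, 85],
    [0, 0, 1.15, 0, 0, 0, 85],
    [0, 0, 1.15, 0, 0, 0, 85],
  ],
)

```text
t: 7.82
tcp_pos: [0.6379, -0.2537, -0.0296]
tool_rot: [[-0.992, -0.127, -0.005], [-0.127, 0.992, 0.003], [0.004, 0.003, -1.0]]
wrist_force: [0.2, 0.6, -0.5]
width: 0.0854
finger_force: 0.0
```

>>> apply_moves(
  targets=[
    [0, 0, 0, 0, 0, 0, 70],
    [0, 0, 0, 0, 0, 0, 60],
    [0, 0, 0, 0, 0, 0, 55],
    [0, 0, 0, 0, 0, 0, 55],
    [0, 0, 0, 0, 0, 0, 55],
  ],
  force=60,
)

```text
t: 8.23
tcp_pos: [0.6405, -0.2551, -0.0253]
tool_rot: [[-0.992, -0.127, 0.001], [-0.127, 0.992, -0.0], [-0.001, -0.0, -1.0]]
wrist_force: [-0.3, -0.8, 0.8]
width: 0.062
finger_force: 67.0
```

>>> apply_moves(
  targets=[
    [0, 0, -1.0, 0, 0, 0, 55],
    [0, 0, -2.3, 0, 0, 0, 55],
    [0, 0, -3.6, 0, 0, 0, 55],
    [0, 0, -4.9, 0, 0, 0, 55],
    [0, 0.5, -5.9, 0, 0, 0, 55],
  ],
)

```text
t: 8.65
tcp_pos: [0.6392, -0.2428, 0.1553]
tool_rot: [[-0.992, -0.125, 0.004], [-0.125, 0.992, -0.003], [-0.003, -0.004, -1.0]]
wrist_force: [0.0, -0.3, -0.7]
width: 0.0621
finger_force: 66.8
```

>>> apply_moves(
  targets=[
    [0.4, 1.2, 0, 0, 0, -0.2, 55],
    [0.4, 2.5, 0, 0, 0, -0.2, 55],
    [0.4, 3.7, 0, 0, 0, -0.2, 55],
    [0.4, 4.8, 0, 0, 0, -0.2, 55],
    [0.4, 5.8, 0, 0, 0, -0.2, 55],
  ],
)

```text
t: 9.07
tcp_pos: [0.6035, -0.067, 0.1514]
tool_rot: [[-0.989, -0.148, 0.0], [-0.148, 0.989, 0.0], [-0.0, 0.0, -1.0]]
wrist_force: [0.9, 0.4, -1.4]
width: 0.0619
finger_force: 66.8
```

```bash
python3 - <<'E'
from h import *
grab_frame("wrist");grab_frame("wrist");save("w5.png",grab_frame("wrist"))
rect("case","wrist",.09,1); pt("case_seat","wrist",.076,1)
c=get_calibration("wrist");import pickle;pickle.dump(c,open("c5.pkl","wb"))
go([.607,.063,.15],98.6)
pt("cover","wrist",.15,1);pt("cover_end","wrist",.15)
E
```

```text
rect case 0.71 [362. 107. 556. 346.] ((0.602375328540802, 0.04499976336956024), (0.16979238390922546, 0.1127212718129158), 8.236077308654785) [[0.5102999806404114, 0.08860000222921371], [0.5264000296592712, -0.02290000021457672], [0.6945000290870667, 0.00139999995008111], [0.6783000230789185, 0.11289999634027481]]
pt case_seat 0.72 [454.1 242.8] [0.6099 0.0583]
go [0.607, 0.063, 0.15] [-0.74  4.34  0.04] [-0.01  0.   -0.01] t 9.32
pt cover 0.75 [276.9 283.7] [ 0.6202 -0.0694]
pt cover_end 0.96 [281.2 118.9] [ 0.5372 -0.0798]
pt cover_end 0.9 [282.1 405.7] [ 0.7004 -0.055 ]
```

View pics/w5.png

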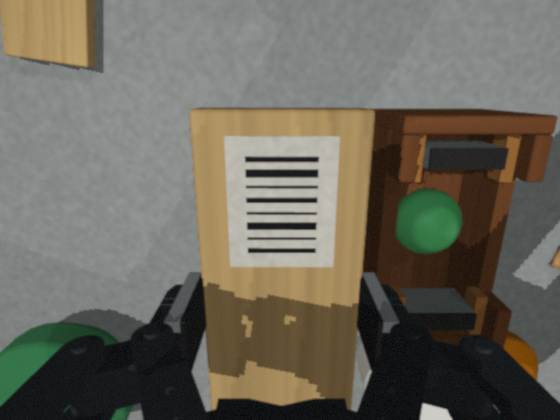

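The wrist view shows the board held level, its near corners at (195,110) and (372,110). The case is to its right, with near rim corners at about (404,115) and (553,116).

```bash
python3 - <<'E'
from h import *
im=cv2.imread("pics/w5.png")
s=manip.read_state();R=np.array(s["tool_rot"])
zt=s["tcp_pos"][2]+.0255+.014
c=[onz("wrist",p,zt) for p in [(195,110),(372,110),(211,403),(352,403)]]
print("board in tool",[R.T@(q-s["tcp_pos"])*1000 for q in c])
for p in [(404,115),(553,116),(544,180)]: print("case corner",p,onz("wrist",p,.09)[:2])
C=get_calibration("wrist");A=np.array(C["attitude"])
th=np.radians(8.6);M=np.array([[np.cos(th),-np.sin(th)],[np.sin(th),np.cos(th)]])
for l in [(-90,-47),(-90,47),(-78.5,47),(-48,47),(-48,-47),(90,47)]:
  w=np.r_[M@(np.array(l)/1e3)+[.6059,.0644],.09]; q=A.T@(w-np.array(C["origin"]));print(l,C["fx"]*q[0]/q[2]+C["cx"],C["fy"]*q[1]/q[2]+C["cy"])
cv2.imwrite("pics/w5c.png",cv2.resize(im[95:355,360:560],None,fx=3,fy=2.3,interpolation=cv2.INTER_CUBIC))
E
```

```text
board in tool [array([ 73.826 , -28.9197, -39.4986]), array([ 73.8188,  30.9224, -39.5242]), array([-52.7376, -31.2242, -39.4788]), array([-52.7868,  31.9378, -39.5058])]
case corner (404, 115) [ 0.5283 -0.0057]
case corner (553, 116) [0.5155 0.0841]
case corner (544, 180) [0.5544 0.0935]
(-90, -47) 422.15946781334264 110.25707982698988
(-90, 47) 577.5892231473508 109.8230026420038
(-78.5, 47) 572.8257212486794 129.22054080893554
(-48, 47) 560.9102525606982 177.74172618234033
(-48, -47) 414.3166624595126 178.14537038528147
(90, 47) 517.357844250809 355.09223856242374
```

View pics/w5c.png

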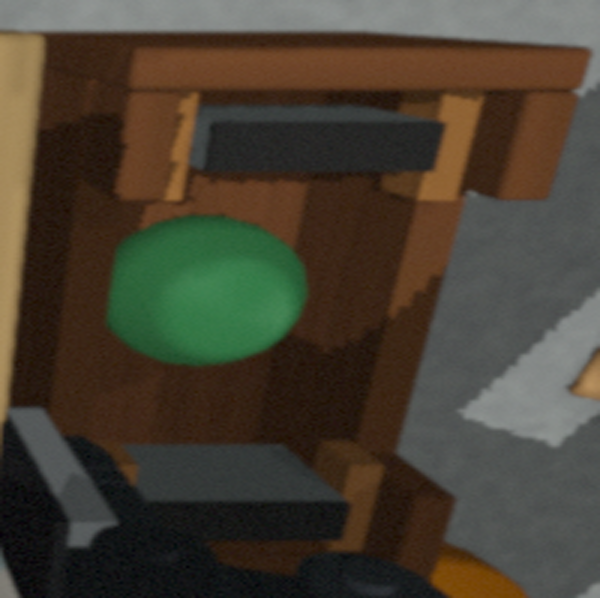

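```bash
python3 - <<'E'
from h import *
go([.608,.0575,.105],98.4)
E
```

```text
go [0.608, 0.0575, 0.105] [-0.74  4.19  1.54] [-0.    0.    0.01] t 9.42
```

>>> apply_moves(
  targets=[
    [-0.7, 1.3, 0, 0, 0, 0, 55],
    [-0.7, 2.5, 0, 0, 0, 0, 55],
    [-0.7, 3.6, 0.5, 0, 0, 0, 55],
    [-0.7, 4.2, 1.2, 0, 0, 0, 55],
    [-0.7, 4.2, 1.5, 0, 0, 0, 55],
  ],
)

```text
t: 9.83
tcp_pos: [0.6046, 0.0613, 0.1036]
tool_rot: [[-0.989, -0.15, -0.003], [-0.15, 0.989, 0.001], [0.003, 0.002, -1.0]]
wrist_force: [-0.8, -0.8, -2.1]
width: 0.0619
finger_force: 66.8
```

>>> apply_moves(
  targets=[
    [0, 0, 0, 0, 0, 0, 55],
    [0, 0, 0, 0, 0, 0, 55],
  ],
)

```text
t: 10.0
tcp_pos: [0.6062, 0.0573, 0.1056]
tool_rot: [[-0.989, -0.147, -0.001], [-0.147, 0.989, -0.001], [0.001, -0.0, -1.0]]
wrist_force: [0.5, -0.2, -1.1]
width: 0.0619
finger_force: 66.8
```

```bash
python3 - <<'E'
from h import *
im=grab_frame("wrist");save("w6.png",im)
pt("case_seat","wrist",.076,1);rect("case","wrist",.09,1)
s=manip.read_state();print(s["tcp_pos"],s["tool_rot"],s["wrist_force"])
c=cv2.resize(im[60:280,110:450],(790,511),interpolation=cv2.INTER_CUBIC);save("w6c.png",c)
E
```

```text
rect case 0.91 [188.  75. 382. 380.] ((0.5411984920501709, 0.04964997246861458), (0.04108356684446335, 0.09417614340782166), 8.392749786376953) [[0.5139999985694885, 0.09319999814033508], [0.5277000069618225, 9.999999747378752e-05], [0.5684000253677368, 0.006099999882280827], [0.5546000003814697, 0.09920000284910202]]
[0.6077 0.0571 0.1076] [[-0.9893 -0.146   0.0023]
 [-0.146   0.9893 -0.0003]
 [-0.0022 -0.0007 -1.    ]] [-0.2632  0.1024 -0.9975]
```

View pics/w6c.png

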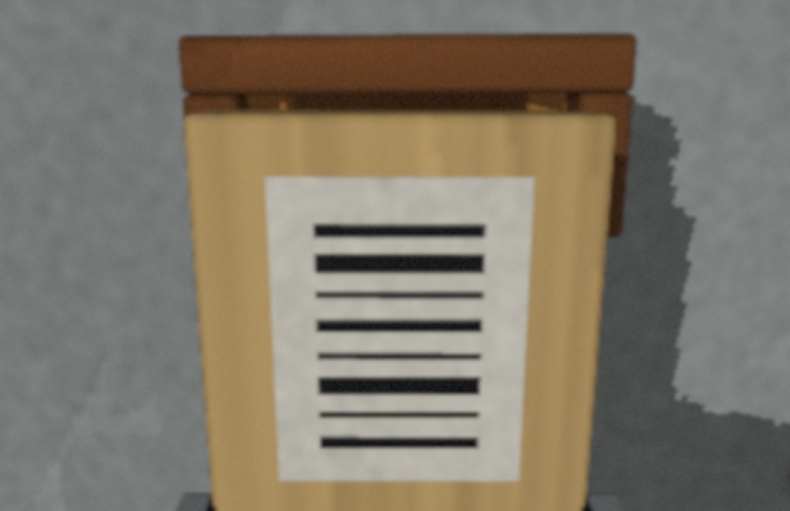

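The crop shows the near rim's outer corners at crop (180,38) and (635,36), and the held board's near corners at (186,116) and (614,114). The rim and the board are parallel. That was my tenth picture, so I'll go by numbers from here.

```bash
python3 - <<'E'
from h import *
s=manip.read_state();R=np.array(s["tool_rot"]);k=790/340
f=lambda p,z:R.T@(onz("wrist",(110+p[0]/k,60+p[1]/k),z)-s["tcp_pos"])*1000
print("rim outer",f((180,38),.09),f((635,36),.09),"rim inner edge",f((184,93),.09),f((633,93),.09),"world",onz("wrist",(187.5,76.4),.09),onz("wrist",(383.3,75.5),.09))
zt=s["tcp_pos"][2]+.0395
print("board",f((186,116),zt),f((614,114),zt),"at rear",f((213,510),zt),f((587,510),zt))
E
```

```text
rim outer [ 86.3895 -44.2391  17.4211] [86.7657 48.7973 17.3575] rim inner edge [ 75.6296 -44.2859  17.4448] [75.6202 49.3738 17.3816] world [0.5287 0.0007 0.09  ] [0.5148 0.0927 0.09  ]
board [ 73.8425 -30.5491 -39.642 ] [ 74.1158  31.6369 -39.6846] at rear [  9.4108 -31.1017 -39.4998] [  9.3909  32.3178 -39.5426]
```

>>> apply_moves(
  targets=[
    [-0.11, 0.06, 0, 0, 0, 0, 55],
    [-0.11, 0.06, 0, 0, 0, 0, 55],
    [-0.11, 0.06, 0.4, 0, 0, 0, 55],
    [-0.11, 0.06, 0.8, 0, 0, 0, 55],
    [-0.11, 0.06, 0.8, 0, 0, 0, 55],
  ],
)

```text
t: 10.57
tcp_pos: [0.6068, 0.061, 0.0783]
tool_rot: [[-0.989, -0.148, -0.006], [-0.148, 0.989, 0.0], [0.006, 0.001, -1.0]]
wrist_force: [-1.7, -0.5, -2.0]
width: 0.0619
finger_force: 66.8
```

>>> apply_moves(
  targets=[
    [0, 0, 0, 0, 0, 0, 55],
    [0, 0, 0.2, 0, 0, 0, 55],
    [0, 0, 0.4, 0, 0, 0, 55],
    [0, 0, 0.55, 0, 0, 0, 55],
    [0, 0, 0.55, 0, 0, 0, 55],
  ],
)

```text
t: 10.98
tcp_pos: [0.6084, 0.061, 0.0642]
tool_rot: [[-0.989, -0.148, -0.002], [-0.148, 0.989, 0.0], [0.002, 0.0, -1.0]]
wrist_force: [0.2, -0.5, -1.4]
width: 0.0619
finger_force: 66.8
```

>>> apply_moves(
  targets=[
    [0, 0, 0.1, 0, 0, 0, 55],
    [0, 0, 0.15, 0, 0, 0, 55],
    [0, 0, 0.15, 0, 0, 0, 55],
  ],
)

```text
t: 11.23
tcp_pos: [0.6092, 0.061, 0.0609]
tool_rot: [[-0.989, -0.148, -0.0], [-0.148, 0.989, -0.0], [0.0, 0.0, -1.0]]
wrist_force: [0.5, 0.1, -1.6]
width: 0.0623
finger_force: 66.8
```

>>> apply_moves(
  targets=[
    [0, 0, 0.05, 0, 0, 0, 55],
    [0, 0, 0.1, 0, 0, 0, 55],
    [0, 0, 0.1, 0, 0, 0, 55],
  ],
)

```text
t: 11.48
tcp_pos: [0.6094, 0.061, 0.0581]
tool_rot: [[-0.989, -0.148, 0.0], [-0.148, 0.989, -0.0], [-0.0, -0.0, -1.0]]
wrist_force: [0.8, -0.5, -0.8]
width: 0.0618
finger_force: 66.9
```

>>> apply_moves(
  targets=[
    [0, 0, 0.05, 0, 0, 0, 55],
    [0, 0, 0.1, 0, 0, 0, 55],
    [0, 0, 0.1, 0, 0, 0, 55],
  ],
)

```text
t: 11.73
tcp_pos: [0.6097, 0.061, 0.0561]
tool_rot: [[-0.989, -0.148, 0.001], [-0.148, 0.989, -0.0], [-0.001, -0.0, -1.0]]
wrist_force: [-1.6, 0.6, 3.7]
width: 0.0621
finger_force: 67.4
```

>>> apply_moves(
  targets=[
    [0, 0, 0.05, 0, 0, 0, 55],
    [0, 0, 0.1, 0, 0, 0, 55],
    [0, 0, 0.1, 0, 0, 0, 55],
  ],
)

```text
t: 11.98
tcp_pos: [0.6097, 0.061, 0.0532]
tool_rot: [[-0.989, -0.148, 0.001], [-0.148, 0.989, -0.0], [-0.001, -0.0, -1.0]]
wrist_force: [-1.3, 0.4, 5.9]
width: 0.062
finger_force: 67.6
```

>>> apply_moves(
  targets=[
    [0, 0, 0.05, 0, 0, 0, 55],
    [0, 0, 0.1, 0, 0, 0, 55],
    [0, 0, 0.1, 0, 0, 0, 55],
  ],
)

```text
t: 12.23
tcp_pos: [0.6098, 0.061, 0.0506]
tool_rot: [[-0.989, -0.148, 0.001], [-0.148, 0.989, -0.0], [-0.001, -0.0, -1.0]]
wrist_force: [-2.6, -0.6, 6.7]
width: 0.0621
finger_force: 67.7
```

>>> apply_moves(
  targets=[
    [0, 0, 0.05, 0, 0, 0, 55],
    [0, 0, 0.1, 0, 0, 0, 55],
    [0, 0, 0.1, 0, 0, 0, 55],
  ],
)

```text
t: 12.48
tcp_pos: [0.6099, 0.061, 0.0505]
tool_rot: [[-0.989, -0.148, 0.001], [-0.148, 0.989, -0.0], [-0.001, -0.0, -1.0]]
wrist_force: [-13.4, -0.5, 25.5]
width: 0.0622
finger_force: 69.7
```

Force climbs sharply at TCP z = 0.0505, which is the expected home height. I'll release, then press each end with closed fingers to make sure of both rails.

>>> apply_moves(
  targets=[
    [0, 0, -0.1, 0, 0, 0, 55],
    [0, 0, -0.1, 0, 0, 0, 85],
    [0, 0, -0.1, 0, 0, 0, 85],
    [0, 0, -0.1, 0, 0, 0, 85],
    [0, 0, -0.1, 0, 0, 0, 85],
  ],
)

```text
t: 12.9
tcp_pos: [0.609, 0.061, 0.0486]
tool_rot: [[-0.989, -0.148, -0.001], [-0.148, 0.989, 0.0], [0.001, 0.0, -1.0]]
wrist_force: [0.8, 0.1, -0.2]
width: 0.085
finger_force: 0.0
```

>>> apply_moves(
  targets=[
    [0, 0, -1.0, 0, 0, 0, 85],
    [0.5, 0, -2.2, 0, 0, 0, 40],
    [1.3, 0, -2.2, 0, 0, 0, 0],
    [2.07, 0, -2.2, 0, 0, 0, 0],
    [2.07, 0, -2.2, 0, 0, 0, 0],
  ],
)

```text
t: 13.32
tcp_pos: [0.5443, 0.0517, 0.1145]
tool_rot: [[-0.989, -0.148, -0.003], [-0.148, 0.989, -0.0], [0.003, 0.0, -1.0]]
wrist_force: [0.8, -0.1, -1.1]
width: 0.038
finger_force: 0.0
```

```bash
python3 - <<'E'
from h import *
save("w7.png",grab_frame("wrist"));save("s7.png",grab_frame("scene"))
s=manip.read_state();print(s["tcp_pos"],s["tool_rot"],s["width"])
rect("cover","wrist",.09,1);pt("cover_label","wrist",.09,1);pt("cover","wrist",.076,1);pt("cover_end","wrist",.076,2)
E
```

```text
[0.5475 0.0518 0.115 ] [[-0.989  -0.1478 -0.0001]
 [-0.1478  0.989   0.0001]
 [ 0.0001  0.0001 -1.    ]] 0.022471507324648643
rect cover 0.88 [225. 221. 336. 404.] ((0.6022819876670837, 0.059753596782684326), (0.13262704014778137, 0.0639772117137909), 8.400975227355957) [[0.5320000052452087, 0.08169999718666077], [0.5414000153541565, 0.018400000408291817], [0.6725999712944031, 0.03779999911785126], [0.6632000207901001, 0.10109999775886536]]
pt cover_label 0.89 [279.8 280.8] [0.5757 0.0553]
pt cover 0.83 [279.  326.5] [0.6175 0.061 ]
pt cover_end 0.6 [281.1 225.6] [0.5462 0.0517]
pt cover_end 0.59 [280.5 404.7] [0.6833 0.0718]
```

>>> apply_moves(
  targets=[
    [0, 0, 0.6, 0, 0, 0, 0],
    [0, 0, 1.1, 0, 0, 0, 0],
    [0, 0, 1.3, 0, 0, 0, 0],
    [0, 0, 1.4, 0, 0, 0, 0],
    [0, 0, 1.4, 0, 0, 0, 0],
  ],
)

```text
t: 14.03
tcp_pos: [0.5477, 0.0518, 0.0724]
tool_rot: [[-0.989, -0.148, -0.002], [-0.148, 0.989, 0.0], [0.002, 0.0, -1.0]]
wrist_force: [-0.3, -0.4, -0.2]
width: -0.0001
finger_force: 0.0
```

>>> apply_moves(
  targets=[
    [0, 0, 0.08, 0, 0, 0, 0],
    [0, 0, 0.16, 0, 0, 0, 0],
    [0, 0, 0.16, 0, 0, 0, 0],
  ],
)

```text
t: 14.28
tcp_pos: [0.5482, 0.0518, 0.0686]
tool_rot: [[-0.989, -0.148, 0.001], [-0.148, 0.989, -0.0], [-0.001, -0.0, -1.0]]
wrist_force: [-0.7, 0.5, 0.6]
width: -0.0001
finger_force: 0.0
```

>>> apply_moves(
  targets=[
    [0, 0, 0.08, 0, 0, 0, 0],
    [0, 0, 0.13, 0, 0, 0, 0],
    [0, 0, 0.13, 0, 0, 0, 0],
  ],
)

```text
t: 14.53
tcp_pos: [0.5483, 0.0518, 0.0651]
tool_rot: [[-0.989, -0.148, 0.001], [-0.148, 0.989, -0.0], [-0.001, -0.0, -1.0]]
wrist_force: [-1.4, 0.1, 4.9]
width: 0.0002
finger_force: 2.1
```

>>> apply_moves(
  targets=[
    [0, 0, 0.06, 0, 0, 0, 0],
    [0, 0, 0.1, 0, 0, 0, 0],
    [0, 0, 0.1, 0, 0, 0, 0],
  ],
)

```text
t: 14.78
tcp_pos: [0.5484, 0.0518, 0.065]
tool_rot: [[-0.989, -0.148, 0.0], [-0.148, 0.989, -0.0], [-0.0, -0.0, -1.0]]
wrist_force: [-11.4, -0.5, 25.1]
width: -0.0002
finger_force: 12.3
```

Near end is firm at TCP z = 0.0650. Next is the far end.

>>> apply_moves(
  targets=[
    [0, 0, -1.0, 0, 0, 0, 0],
    [-1.3, 0, -1.2, 0, 0, 0, 0],
    [-2.6, 0, -1.2, 0, 0, 0, 0],
    [-3.8, 0, -1.2, 0, 0, 0, 0],
    [-4.13, 0, -1.2, 0, 0, 0, 0],
  ],
)

```text
t: 15.2
tcp_pos: [0.6748, 0.0705, 0.098]
tool_rot: [[-0.989, -0.148, 0.004], [-0.148, 0.989, 0.0], [-0.004, -0.0, -1.0]]
wrist_force: [-1.4, 0.7, 0.9]
width: -0.0001
finger_force: 0.0
```

>>> apply_moves(
  targets=[
    [0, 0, 0, 0, 0, 0, 0],
    [0, 0, 0.5, 0, 0, 0, 0],
    [0, 0, 0.9, 0, 0, 0, 0],
    [0, 0, 0.95, 0, 0, 0, 0],
    [0, 0, 0.95, 0, 0, 0, 0],
  ],
)

```text
t: 15.62
tcp_pos: [0.6682, 0.07, 0.0669]
tool_rot: [[-0.989, -0.148, -0.004], [-0.148, 0.989, 0.0], [0.004, 0.001, -1.0]]
wrist_force: [-0.8, 0.4, 0.4]
width: -0.0
finger_force: 0.0
```

>>> apply_moves(
  targets=[
    [0, 0, 0.06, 0, 0, 0, 0],
    [0, 0, 0.12, 0, 0, 0, 0],
    [0, 0, 0.12, 0, 0, 0, 0],
  ],
)

```text
t: 15.87
tcp_pos: [0.6701, 0.0701, 0.0653]
tool_rot: [[-0.989, -0.148, -0.0], [-0.148, 0.989, -0.0], [0.0, 0.0, -1.0]]
wrist_force: [0.6, 0.3, 0.7]
width: -0.0
finger_force: 0.0
```

>>> apply_moves(
  targets=[
    [0, 0, 0.06, 0, 0, 0, 0],
    [0, 0, 0.1, 0, 0, 0, 0],
    [0, 0, 0.1, 0, 0, 0, 0],
  ],
)

```text
t: 16.12
tcp_pos: [0.6705, 0.0701, 0.0651]
tool_rot: [[-0.989, -0.148, 0.0], [-0.148, 0.989, -0.0], [-0.0, -0.0, -1.0]]
wrist_force: [-8.1, -1.0, 13.3]
width: 0.0
finger_force: 6.6
```

>>> apply_moves(
  targets=[
    [0, 0, 0.05, 0, 0, 0, 0],
    [0, 0, 0.1, 0, 0, 0, 0],
    [0, 0, 0.1, 0, 0, 0, 0],
  ],
)

```text
t: 16.37
tcp_pos: [0.6708, 0.0701, 0.065]
tool_rot: [[-0.989, -0.148, 0.001], [-0.148, 0.989, -0.001], [-0.001, -0.001, -1.0]]
wrist_force: [-15.0, 0.0, 26.9]
width: 0.0002
finger_force: 13.6
```

Both ends stop at 0.0650 m, so the cover is level and home. Now to the scanner.

>>> apply_moves(
  targets=[
    [0, 0, -1.2, 0, 0, 0, 0],
    [0, 0, -2.5, 0, 0, 0, 20],
    [1.0, 1.0, -3.2, 0, 0, 1.0, 60],
    [2.0, 2.0, -3.2, 0, 0, 2.0, 70],
    [2.8, 3.0, -3.2, 0, 0, 3.0, 70],
  ],
)

```text
t: 16.78
tcp_pos: [0.5768, 0.145, 0.1584]
tool_rot: [[-0.985, 0.172, 0.005], [0.172, 0.985, 0.001], [-0.005, 0.001, -1.0]]
wrist_force: [0.5, 0.7, 0.3]
width: 0.048
finger_force: 0.0
```

```bash
python3 - <<'E'
from h import *
go([.49,.265,.15],78)
E
```

```text
go [0.49, 0.265, 0.15] [3.54 3.44 0.27] [0.01 0.05 0.35] t 16.78
```

>>> apply_moves(
  targets=[
    [0.8, 0.9, 0, 0, 0, 0.35, 75],
    [1.6, 1.8, 0, 0, 0, 0.35, 75],
    [2.4, 2.7, 0, 0, 0, 0.35, 75],
    [3.2, 3.45, 0, 0, 0, 0.35, 75],
    [3.2, 3.45, 0, 0, 0, 0.35, 75],
  ],
)

```text
t: 17.2
tcp_pos: [0.4949, 0.2672, 0.1557]
tool_rot: [[-0.981, 0.196, -0.001], [0.196, 0.981, 0.002], [0.002, 0.002, -1.0]]
wrist_force: [0.2, 0.2, -0.5]
width: 0.0749
finger_force: 0.0
```

>>> apply_moves(
  targets=[
    [0, 0, 0, 0, 0, 0, 75],
    [0, 0, 0, 0, 0, 0, 75],
  ],
)

```text
t: 17.37
tcp_pos: [0.4986, 0.2628, 0.1557]
tool_rot: [[-0.98, 0.2, 0.001], [0.2, 0.98, -0.0], [-0.001, -0.0, -1.0]]
wrist_force: [-0.1, 0.4, -0.1]
width: 0.0752
finger_force: 0.0
```

```bash
python3 - <<'E'
from h import *
im=grab_frame("wrist");save("w8.png",im)
pt("scanner_grip","wrist",.02);pt("scanner","wrist",.005);pt("scanner_window","wrist",.005);rect("scanner","wrist",.037);rect("mat","wrist",.005)
# handle part of mask: fit
for r in masks_of("scanner","wrist")[:1]:
    m=r["pixels"]; v,u=np.nonzero(m); print(r["score"],im[m].mean(0))
    q=np.array([onz("wrist",(a,b),.035)[:2] for a,b in zip(u[::5],v[::5])])
    t=np.radians(-12);X=q@[np.cos(t),np.sin(t)];Y=q@[-np.sin(t),np.cos(t)]
    for lo in np.arange(X.min(),X.max(),.012):
        k=(X>=lo)&(X<lo+.012); print(np.round([lo+.006,Y[k].min(),Y[k].max(),(Y[k].min()+Y[k].max())/2],4))
go([.531,.265,.03],78)
E
```

```text
pt scanner_grip 0.65 [297.2 233.1] [0.5422 0.2686]
pt scanner_grip 0.55 [289.6 224.2] [0.5325 0.2636]
pt scanner 0.84 [293.4 232.3] [0.5467 0.2646]
pt scanner_window 0.59 [245.   25.7] [0.3679 0.2608]
rect scanner 0.57 [264. 154. 320. 324.] ((0.5465736985206604, 0.264423668384552), (0.053458698093891144, 0.15415425598621368), 75.31121063232422) [[0.4652000069618225, 0.2581000030040741], [0.6144000291824341, 0.21899999678134918], [0.6279000043869019, 0.27070000767707825], [0.4787999987602234, 0.30979999899864197]]
rect scanner 0.57 [177.   0. 289.  76.] ((0.378220796585083, 0.2533189654350281), (0.07681684195995331, 0.04588216543197632), 78.32318115234375) [[0.3479999899864197, 0.22030000388622284], [0.3928999900817871, 0.2110999971628189], [0.40849998593330383, 0.28630000352859497], [0.3634999990463257, 0.2955999970436096]]
rect mat 0.86 [226. 134. 347. 328.] ((0.553618311882019, 0.26337066292762756), (0.0996897742152214, 0.1888168752193451), 83.43944549560547) [[0.45410001277923584, 0.22460000216960907], [0.641700029373169, 0.20309999585151672], [0.6531000137329102, 0.3021000027656555], [0.46549999713897705, 0.3237000107765198]]
0.57 [101.728  107.0675 105.3278]
[0.4084 0.359  0.3895 0.3743]
[0.4204 0.3591 0.3899 0.3745]
[0.4324 0.3583 0.3893 0.3738]
[0.4444 0.3583 0.389  0.3737]
[0.4564 0.3575 0.3885 0.373 ]
[0.4684 0.3567 0.3881 0.3724]
[0.4804 0.3567 0.3875 0.3721]
[0.4924 0.3471 0.3934 0.3703]
[0.5044 0.3444 0.3974 0.3709]
[0.5164 0.3443 0.3976 0.3709]
[0.5284 0.3442 0.3948 0.3695]
[0.5404 0.3431 0.396  0.3695]
[0.5524 0.343  0.3955 0.3693]
go [0.531, 0.265, 0.03] [-1.03  0.31  4.18] [-0.   -0.    0.06] t 17.72
```

>>> apply_moves(
  targets=[
    [-0.7, 0.4, 0.6, 0, 0, 0.3, 75],
    [-1.05, 0.4, 1.8, 0, 0, 0.3, 75],
    [-1.05, 0.4, 3.1, 0, 0, 0.3, 75],
    [-1.05, 0.4, 4.2, 0, 0, 0.3, 75],
    [-1.05, 0.4, 4.6, 0, 0, 0.3, 75],
  ],
)

```text
t: 18.13
tcp_pos: [0.5279, 0.2663, 0.0116]
tool_rot: [[-0.973, 0.232, -0.008], [0.232, 0.973, -0.003], [0.007, -0.005, -1.0]]
wrist_force: [-1.2, -0.3, -0.7]
width: 0.0753
finger_force: 0.0
```

>>> apply_moves(
  targets=[
    [0, 0, 0.3, 0, 0, 0, 75],
    [0, 0, 0.7, 0, 0, 0, 75],
    [0, 0, 1.0, 0, 0, 0, 75],
    [0, 0, 1.05, 0, 0, 0, 75],
    [0, 0, 1.05, 0, 0, 0, 75],
  ],
)

```text
t: 18.55
tcp_pos: [0.5321, 0.2685, -0.0136]
tool_rot: [[-0.973, 0.231, 0.001], [0.231, 0.973, 0.0], [-0.001, 0.0, -1.0]]
wrist_force: [0.0, 0.4, 0.0]
width: 0.075
finger_force: 0.0
```

>>> apply_moves(
  targets=[
    [0, 0, 0, 0, 0, 0, 55],
    [0, 0, 0, 0, 0, 0, 40],
    [0, 0, 0, 0, 0, 0, 25],
    [0, 0, 0, 0, 0, 0, 25],
    [0, 0, 0, 0, 0, 0, 25],
  ],
  force=60,
)

```text
t: 18.97
tcp_pos: [0.5327, 0.2687, -0.0129]
tool_rot: [[-0.973, 0.232, 0.002], [0.232, 0.973, 0.001], [-0.002, 0.001, -1.0]]
wrist_force: [0.4, 1.1, 5.3]
width: 0.0307
finger_force: 61.7
```

>>> apply_moves(
  targets=[
    [0, 0, -0.6, 0, 0, 0, 25],
    [0, 0, -1.8, 0, 0, 0, 25],
    [0, 0, -3.1, 0, 0, 0, 25],
    [0, 0, -4.4, 0, 0, 0, 25],
    [0, 0, -5.1, 0, 0, 0, 25],
  ],
)

```text
t: 19.38
tcp_pos: [0.5333, 0.2689, 0.1436]
tool_rot: [[-0.973, 0.231, 0.005], [0.231, 0.973, 0.002], [-0.004, 0.003, -1.0]]
wrist_force: [1.9, -0.1, -1.3]
width: 0.0307
finger_force: 60.8
```

```bash
python3 - <<'E'
from h import *
grab_frame("wrist");grab_frame("wrist");pt("cover_label","wrist",.09,1)
s=manip.read_state();print(s["tcp_pos"],s["wrist_force"],s["ft_torque"],s["tool_rot"])
go([.5067,.0702,.139])
E
```

```text
pt cover_label 0.92 [  3.5 329.9] [0.566  0.0602]
[0.533  0.2688 0.141 ] [-0.8435  0.5086 -3.1243] [0.0451 0.0292 0.0347] [[-0.9728  0.2314  0.0041]
 [ 0.2314  0.9728  0.0014]
 [-0.0037  0.0023 -1.    ]]
go [0.5067, 0.0702, 0.139] [-0.68 -6.64  0.05] [0. 0. 0.] t 19.53
```

>>> apply_moves(
  targets=[
    [-0.14, -1.3, 0, 0, 0, 0, 25],
    [-0.28, -2.6, 0, 0, 0, 0, 25],
    [-0.41, -3.9, 0, 0, 0, 0, 25],
    [-0.54, -5.2, 0, 0, 0, 0, 25],
    [-0.65, -6.3, 0, 0, 0, 0, 25],
  ],
)

```text
t: 19.95
tcp_pos: [0.5039, 0.0778, 0.1355]
tool_rot: [[-0.973, 0.231, -0.006], [0.231, 0.973, -0.001], [0.005, -0.002, -1.0]]
wrist_force: [0.7, -0.2, -2.6]
width: 0.031
finger_force: 60.9
```

>>> apply_moves(
  targets=[
    [-0.03, -0.35, 0, 0, 0, 0, 25],
    [-0.03, -0.35, 0, 0, 0, 0, 25],
    [-0.03, -0.35, 0, 0, 0, 0, 25],
  ],
)

```text
t: 20.2
tcp_pos: [0.504, 0.0694, 0.1369]
tool_rot: [[-0.972, 0.233, -0.003], [0.233, 0.972, 0.001], [0.003, -0.0, -1.0]]
wrist_force: [-0.3, 0.8, -2.3]
width: 0.0308
finger_force: 61.1
```

```bash
python3 - <<'E'
from h import *
im=grab_frame("wrist");save("w9.png",im);save("s9.png",grab_frame("scene"));save("t9.png",grab_frame("top"))
pt("cover_label","wrist",.09,1);pt("cover_end","wrist",.076);pt("scanner_window","wrist",.16,1);pt("cover_label","top",.09,1);pt("scanner_window","top",.16,2)
rect("scanner","wrist",.185,2)
s=manip.read_state();R=np.array(s["tool_rot"]);print(s["tcp_pos"],R,"window",s["tcp_pos"]+R@[-.065,0,-.019])
E
```

```text
pt cover_label 0.24 [ 95.6 108.7] [ 0.4124 -0.0152]
pt cover_label 0.66 [437.8 281.6] [ 0.3636 -0.3479]
pt scanner_window 0.66 [438.3 283.1] [ 0.3577 -0.325 ]
rect scanner 0.98 [233. 146. 331. 404.] ((0.4982523024082184, 0.07357887923717499), (0.04293306544423103, 0.10785697400569916), 75.26526641845703) [[0.4406000077724457, 0.06650000065565109], [0.5449000000953674, 0.03909999877214432], [0.555899977684021, 0.08060000091791153], [0.45159998536109924, 0.10809999704360962]]
[0.5054 0.0701 0.1389] [[-0.9731  0.2305  0.    ]
 [ 0.2305  0.9731  0.    ]
 [-0.      0.0001 -1.    ]] window [0.5686 0.0551 0.1579]
```

The window is at about (0.569, 0.055), 68 mm above the label. I'll hold it there for over a second.

>>> apply_moves(
  targets=[
    [0, 0, 0, 0, 0, 0, 25],
    [0, 0, 0, 0, 0, 0, 25],
    [0, 0, 0, 0, 0, 0, 25],
    [0, 0, 0, 0, 0, 0, 25],
    [0, 0, 0, 0, 0, 0, 25],
  ],
)

```text
t: 21.07
tcp_pos: [0.5054, 0.0694, 0.1389]
tool_rot: [[-0.973, 0.232, 0.0], [0.232, 0.973, 0.0], [-0.0, 0.0, -1.0]]
wrist_force: [-0.3, 0.5, -3.0]
width: 0.0312
finger_force: 61.1
```

>>> apply_moves(
  targets=[
    [0, 0, 0, 0, 0, 0, 25],
    [0, 0, 0, 0, 0, 0, 25],
    [0, 0, 0, 0, 0, 0, 25],
    [0, 0, 0, 0, 0, 0, 25],
    [0, 0, 0, 0, 0, 0, 25],
  ],
)

```text
t: 21.48
tcp_pos: [0.5053, 0.0694, 0.1389]
tool_rot: [[-0.973, 0.232, -0.0], [0.232, 0.973, -0.0], [0.0, -0.0, -1.0]]
wrist_force: [0.6, 0.3, -2.3]
width: 0.0305
finger_force: 61.1
```

>>> apply_moves(
  targets=[
    [0, 0, 0, 0, 0, 0, 25],
    [0, 0, 0, 0, 0, 0, 25],
    [0, 0, 0, 0, 0, 0, 25],
    [0, 0, 0, 0, 0, 0, 25],
    [0, 0, 0, 0, 0, 0, 25],
  ],
)

```text
t: 21.9
tcp_pos: [0.5053, 0.0695, 0.1389]
tool_rot: [[-0.973, 0.231, 0.0], [0.231, 0.973, 0.0], [-0.0, 0.0, -1.0]]
wrist_force: [0.6, 0.2, -2.3]
width: 0.0307
finger_force: 61.1
```

```bash
python3 - <<'E'
from h import *
grab_frame("wrist");m=masks_of("scanner","wrist")[0]["pixels"]
s=manip.read_state();R=np.array(s["tool_rot"])
for v in range(150,290,15):
    u=np.nonzero(m[v])[0]
    if len(u)<2: continue
    f=lambda uu,z:R.T@(onz("wrist",(uu,v),z)-s["tcp_pos"])
    # height at which this row is 32 mm wide
    zs=np.linspace(.15,.22,141);w=[f(u[-1]+.5,z)[1]-f(u[0]-.5,z)[1] for z in zs];k=np.argmin(abs(np.array(w)-.032));print(v,u[0],u[-1],"z32",zs[k],"toolx,y",f((u[0]+u[-1])/2,zs[k])[:2])
go([.5327,.2687,.139],76.6)
E
```

```text
150 251 303 z32 0.15 toolx,y [ 0.0561 -0.0011]
165 240 327 z32 0.175 toolx,y [0.0545 0.0014]
180 237 329 z32 0.1835 toolx,y [0.051  0.0012]
195 238 327 z32 0.1815 toolx,y [0.045  0.0011]
210 238 327 z32 0.183 toolx,y [0.0399 0.0011]
225 239 326 z32 0.182 toolx,y [0.0338 0.0011]
240 239 325 z32 0.1825 toolx,y [0.0281 0.0009]
255 240 325 z32 0.1825 toolx,y [0.0221 0.0011]
270 240 325 z32 0.1845 toolx,y [0.0169 0.0011]
285 241 322 z32 0.1805 toolx,y [0.0083 0.0007]
go [0.5327, 0.2687, 0.139] [ 0.65  6.67 -0.  ] [-0.  0.  0.] t 22.0
```

The scanner is level in the grip. I'll carry it back to its mat.

>>> apply_moves(
  targets=[
    [0.13, 1.3, 0, 0, 0, 0, 25],
    [0.26, 2.6, 0, 0, 0, 0, 25],
    [0.39, 3.9, 0, 0, 0, 0, 25],
    [0.52, 5.2, 0, 0, 0, 0, 25],
    [0.62, 6.3, 0, 0, 0, 0, 25],
  ],
)

```text
t: 22.42
tcp_pos: [0.531, 0.2602, 0.139]
tool_rot: [[-0.973, 0.231, 0.0], [0.231, 0.973, 0.001], [-0.0, 0.001, -1.0]]
wrist_force: [1.1, -1.0, -1.6]
width: 0.0308
finger_force: 61.1
```

>>> apply_moves(
  targets=[
    [0.03, 0.37, 0, 0, 0, 0, 25],
    [0.03, 0.37, 1.0, 0, 0, 0, 25],
    [0.03, 0.37, 2.2, 0, 0, 0, 25],
    [0.03, 0.37, 3.4, 0, 0, 0, 25],
    [0.03, 0.37, 4.3, 0, 0, 0, 25],
  ],
)

```text
t: 22.83
tcp_pos: [0.5311, 0.2679, 0.0069]
tool_rot: [[-0.973, 0.231, -0.003], [0.231, 0.973, -0.001], [0.002, -0.002, -1.0]]
wrist_force: [-0.3, 0.1, -3.0]
width: 0.031
finger_force: 61.2
```

>>> apply_moves(
  targets=[
    [0, 0, 0.2, 0, 0, 0, 25],
    [0, 0, 0.4, 0, 0, 0, 25],
    [0, 0, 0.6, 0, 0, 0, 25],
    [0, 0, 0.7, 0, 0, 0, 25],
    [0, 0, 0.7, 0, 0, 0, 25],
  ],
)

```text
t: 23.25
tcp_pos: [0.5338, 0.2689, -0.0099]
tool_rot: [[-0.973, 0.232, 0.002], [0.232, 0.973, 0.001], [-0.002, 0.001, -1.0]]
wrist_force: [-0.7, 0.9, -2.6]
width: 0.0311
finger_force: 61.1
```

>>> apply_moves(
  targets=[
    [0, 0, 0.05, 0, 0, 0, 25],
    [0, 0, 0.1, 0, 0, 0, 25],
    [0, 0, 0.1, 0, 0, 0, 25],
  ],
)

```text
t: 23.5
tcp_pos: [0.5339, 0.2691, -0.0128]
tool_rot: [[-0.973, 0.231, 0.003], [0.231, 0.973, 0.001], [-0.002, 0.001, -1.0]]
wrist_force: [1.4, 1.1, -0.0]
width: 0.031
finger_force: 61.4
```

Contact has begun, since the scanner's weight is off the wrist. Release and retreat.

>>> apply_moves(
  targets=[
    [0, 0, 0.03, 0, 0, 0, 25],
    [0, 0, 0.03, 0, 0, 0, 35],
    [0, 0, 0.03, 0, 0, 0, 50],
    [0, 0, 0.03, 0, 0, 0, 65],
    [0, 0, 0.03, 0, 0, 0, 70],
  ],
)

```text
t: 23.92
tcp_pos: [0.5327, 0.2687, -0.015]
tool_rot: [[-0.973, 0.232, 0.0], [0.232, 0.973, 0.0], [-0.0, 0.0, -1.0]]
wrist_force: [-0.6, -0.6, -0.0]
width: 0.0695
finger_force: 0.0
```

>>> apply_moves(
  targets=[
    [0, 0, -0.5, 0, 0, 0, 70],
    [0, 0, -1.5, 0, 0, 0, 70],
    [0, 0, -2.8, 0, 0, 0, 70],
    [0.3, 0, -4.1, 0, 0, 0, 70],
    [1.2, 0, -5.4, 0, 0, 0, 70],
  ],
)

```text
t: 24.33
tcp_pos: [0.5029, 0.2757, 0.1449]
tool_rot: [[-0.972, 0.233, 0.003], [0.233, 0.972, 0.0], [-0.003, 0.001, -1.0]]
wrist_force: [0.3, 0.1, 0.9]
width: 0.0701
finger_force: 0.0
```

>>> apply_moves(
  targets=[
    [0, -0.5, 0, 0, 0, 0, 70],
    [0, -1, 0, 0, 0, 0, 70],
    [0, -1, 0, 0, 0, 0, 70],
    [0, -1, 0, 0, 0, 0, 70],
  ],
)

```text
t: 24.67
tcp_pos: [0.4938, 0.2468, 0.1423]
tool_rot: [[-0.973, 0.233, 0.0], [0.233, 0.973, 0.0], [-0.0, 0.0, -1.0]]
wrist_force: [-0.1, 0.2, -0.1]
width: 0.0699
finger_force: 0.0
```

```bash
python3 - <<'E'
from h import *
save("w10.png",grab_frame("wrist"));save("t10.png",grab_frame("top"))
pt("scanner","wrist",.005);rect("scanner","wrist",.037);rect("mat","wrist",.005,1)
pt("cover_label","top",.09,2);rect("cover","top",.09,2);rect("case","top",.09,1);pt("cover_label","wrist",.09,1);pt("case_seat","top",.076,1)
for n,z in [("spare_board",0),("frit_jar",0),("glass_apple",0),("brush",0),("paperweight",0)]: pt(n,"top",z,1)
print(manip.read_state()["t"],manip.read_state()["wrist_force"])
E
```

```text
pt scanner 0.54 [314.6 288.2] [0.5958 0.2564]
rect scanner 0.78 [286. 160. 345. 336.] ((0.5477457046508789, 0.26623082160949707), (0.05377395451068878, 0.15463405847549438), 76.80902862548828) [[0.46630001068115234, 0.25769999623298645], [0.6169000267982483, 0.2223999947309494], [0.6291999816894531, 0.27480000257492065], [0.47859999537467957, 0.3100999891757965]]
rect scanner 0.59 [185.   2. 305.  76.] ((0.37705013155937195, 0.25188884139060974), (0.0785759836435318, 0.0443650484085083), 76.62821197509766) [[0.3463999927043915, 0.21879999339580536], [0.3894999921321869, 0.2084999978542328], [0.4077000021934509, 0.2849999964237213], [0.3646000027656555, 0.295199990272522]]
rect mat 0.76 [242. 134. 369. 341.] ((0.5533570051193237, 0.26480475068092346), (0.10051888972520828, 0.18987728655338287), 83.44741821289062) [[0.45329999923706055, 0.2257000058889389], [0.6419000029563904, 0.20399999618530273], [0.6534000039100647, 0.30390000343322754], [0.46480000019073486, 0.3255999982357025]]
pt cover_label 0.83 [230.9 201.5] [0.5752 0.0551]
pt cover_label 0.57 [227.3 189.5] [0.6021 0.0604]
rec
[... 592 characters left out ...]
47], [0.3695000112056732, -0.022199999541044235]]
rect case 0.66 [195. 141. 260. 242.] ((0.5995322465896606, 0.05901094898581505), (0.19676968455314636, 0.09418416023254395), 8.276144027709961) [[0.49540001153945923, 0.09149999916553497], [0.5090000033378601, -0.0017999999690800905], [0.7037000060081482, 0.026599999517202377], [0.6901000142097473, 0.11980000138282776]]
pt case_seat 0.78 [227.5 187.3] [0.6108 0.0605]
pt spare_board 0.96 [380.3 238.5] [ 0.4765 -0.2661]
pt frit_jar 0.68 [223.1 135.1] [0.7607 0.0652]
pt glass_apple 0.66 [182.1 147.5] [0.7402 0.1636]
pt brush 0.65 [438.2 279.5] [ 0.3719 -0.3795]
pt paperweight 0.97 [293.6 280. ] [ 0.4049 -0.0612]
25.4167 [ 0.604   0.377  -0.5146]
```

```bash
python3 -c "
from h import *
print(manip.close_job())"
```

```text
the job is handed in; nothing more can be done
None
```

I closed the case with the longer board, label up; pressing each end with 25–27 N stopped at the same height. I then held the scanner about 6–7 cm above the label for about 1.8 s, laid it back on its mat right way up, and handed the job in at about 25 s of the allowed 67 s; the verdict was not shown.

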